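# Fit the slide gate back into the dosing hopper

### The arm

A 7-joint arm with a two-finger parallel gripper is mounted at the origin on the work surface. World frame = base frame: x ahead of the robot, y to its left, z up, the work surface at z = 0. Lengths are in m, angles in rad, forces in N, time in s.
With the tool pointing down it reaches from about 0.425 to 0.825 m from the base axis. Payload 3.6 kg.
Tool frame: the origin (TCP) lies midway between the tips of the shut fingers; the grasp point (between the pads) lies 19 mm behind it; z points along the fingers, x is the direction in which the jaws open and shut, and the axes are right-handed (so a half turn about z gives the same grasp; the last joint's range is limited). The gripper opens to 93 mm and grips with 3 to 60 N. Pads are 15 mm wide; open, the fingers measure 128 mm over their backs; the gripper's body (75 mm by 188 mm) begins 65 mm behind the grasp point.
Start: joints at [-1.222, 0.615, -0.013, 1.423, 0.008, 1.103, -0.04], TCP at [0.239, 0.605, 0.219] pointing down, gripper open.
Joint ranges: [-3.12, 3.12], [-0.3, 2.06], [-1.34, 1.32], [0.26, 2.42], [-1.36, 4.5], [0.01, 1.98], [-2.84, 2.84]. Speed limits (rad/s): [2.79, 2.79, 3.14, 3.14, 3.14, 3.14, 3.14].

### API

Orientations are given as a 3x3 rotation matrix whose columns are the frame's x, y, z axes.
In Python, from plant import arm, viewer, order gives the robot as it stands. The module is installed in compiled form; this text tells all that it offers.
- The arm moves only by the tool jog_arm, never from a script. Its argument "moves" is a list of rows, each an object with "xyz": the shift along the tool's x, y, z in m, a list of three; "delta_rot": the turn, a rotation vector about the tool's x, y, z in degrees, a list of three; "hand": the opening, from 0 (shut) to 1 (fully open). In form: [{"xyz": [dx, dy, dz], "delta_rot": [rx, ry, rz], "hand": hand}, ...]. A call has exactly 8 rows; each row is the pose to reach, as a shift and turn from the pose commanded when the call began, along the tool's axes at that moment; what a row does not reach only later rows make up. A row lasts 1/10 s, in which the tool goes at most 50 mm and 8.59 degrees, less where a joint would pass 70% of its speed; a pose out of reach is approached as far as the arm can. A call with a gripper value outside its range is refused whole. The fingers move at their own pace and stop on an object; "force" is the grip in N (left out, the last holds). Time passes only in rows, so rows that repeat a pose let the fingers close, or fill a call up. It gives the time, the measured TCP pose, the force and the opening at its end, in the units of the state.
- arm.state(): the state, without advancing time (a new reading comes with each control period).
- viewer.read_camera(name): name is "scene" or "top" or "wrist"; returns a dict with "color" (420x560x3 uint8, red, green, blue), "range_z" (420x560 float32, m along the optical axis (not along the pixel's ray), 0 where there is no reading), "fx", "fy", "cx", "cy" (pixels), "R" (3x3) and "t" (3): a world point X has camera coordinates R X + t. Camera axes: x right, y down, z forward; pixel columns grow to the right and rows downward; lengths in m; the calibration is good to about 2 mm. A picture is of the moment at which its call begins.
- order.sign_off(): hands the job in, once; it reports no verdict.
The state is a dict: "time_s": time; "qpos": joint angles; "qd": joint speeds; "joint_efforts": joint torques, N m; "ee_pos": TCP position; "eef_rot": TCP orientation; "force": force on the tool from outside, world axes, zero at the start; "moment": the same for the moment, N m; "grip_width": finger opening in m.
Only numpy, scipy, OpenCV 4.12 (cv2) and the standard library are available. Lean on these libraries where they do the work, as an engineer would, in place of code of your own. Each camera call takes 0.05 s, during which the arm holds its last target. There are 200 camera calls.

### The job

The blue slide-gate plate of the spice hopper has been washed and lies in the drying tray. Put it back: feed it nose first and level through the hopper's slot, feeling for the opening rather than forcing it, and push it gently fully home, until its stop flange meets the hopper's gate frame; then let go. Leave the jug under the hopper and everything else on the bench as it stands.

Things in the scene. Friction and masses are not known exactly. Their poses are not given: they have to be found in the camera images.
- hopper: Steel dosing hopper on a stand, bolted to the bench. Origin on the table under its outlet axis; z up; its slot faces along its +y. In its frame, mm: base plate x -100 to 100, y -140 to 100, 12 thick; column at y -115, to z 322; cone and cylinder on the axis, outer radius 71 at most, z 183 to 338; slide-gate frame below the cone, 120 wide, y -59 to 95.
- slot_mouth (a point): Middle of the slot floor at the mouth, AS DRAWN: 55 along y and 140 up in the hopper's frame (axes as the hopper's). Slot 83 wide, 7 high. The gate frame is clamped on the neck at any height: each start its slot truly sits up to 11 mm higher or lower than drawn; that is not reported, feel for it. It stays put under normal forces. 8 high steel face above the mouth.
- lip_end (a point): Outer end of the lip, as drawn (95 along y, 140 up in the hopper's frame; truly up to 11 mm higher or lower, like the slot). The lip is the slot floor carried on outside, y 55 to 95, flat, 120 wide, 8 thick: lay the nose on it to find the height. On it two guides, 9 high, flare from 83 apart at the mouth to about 100 apart here.
- seal (a point): Sprung rubber seal strip across the slot, 24 mm inside the mouth, as drawn. It hangs 1 mm into the plate's path: the nose lifts it, a first resistance, and it then drags on the plate (2 to 5 N): not yet home. Slot and seal are damaged if all contact forces between plate and hopper together pass 25 N (seal and weight make some 6 N of it); a push of 6 to 12 N is enough.
- home (a point): Where the plate's origin lies when the plate is home, as drawn: 145 along y, 140 up in the hopper's frame (truly up to 11 mm higher or lower). Then the plate's stop flange is against the steel face above the slot mouth, a hard stop, the plate's axes lie along the hopper's and its nose is still 3 mm short of the slot's back wall.
- plate: Loose gate plate, blue plastic, 110 to 180 g, 80 wide (x), 5 thick, 223 long (y), rounded nose edge. Origin on its underside below the middle of the grip; z up, -y towards the nose. Nose at y -195, tail at y 28. Stop flange: upstand 70 wide, 4 thick, front at y -90, top 23 above the underside. At the start it lies flat in the tray.
- plate_grip (a point): Middle of the green upright grip, 25 above the plate's underside. Block 14 thick (x), 46 long (y), from the plate's top (5) to 45 above the underside; pinch it from above across its thickness. The plate is nose-heavy: its weight acts some 55 mm nosewards of here, so grip firmly.
- tray: Low aluminium drying tray fixed on the bench, 150 (x) by 290 (y), 12 high, walls and floor 4 thick; origin under its centre on the table. The plate lies on its floor.
- jug: Loose steel jug with a handle, radius 43, 86 high, standing on the hopper's base plate under the outlet; origin at the centre of its underside. To be left alone.
- jar_a: Loose spice jar with a green cap, radius 30, 85 high, origin at the centre of its underside. To be left alone.
- jar_b: Loose spice jar with a red cap, radius 30, 85 high, origin at the centre of its underside. To be left alone.
- mill_cup: Loose steel cup of the grinder, radius 46, 65 high, origin at the centre of its underside. To be left alone.
- strainer: Loose green strainer bowl, radius 58, 50 high, with a flat handle 155 out from its centre along its +y; origin at the centre of its underside. To be left alone.
- scoop: Loose steel scoop 160 long lying along its x, 22 high; origin on the table near its middle. To be left alone.

How it is judged:
On the way:
1. the plate's nose is 15 mm or more inside the slot, the plate level, square to the slot and between its edges (y of plate in the frame of hopper between 0.17 and 0.235 m and x of plate in the frame of hopper between -0.008 and 0.008 m and z of plate in the frame of hopper between 0.122 and 0.158 m and angle between plate's own z axis and vertical below 0.08 rad and angle between the y axis of plate and the y axis of hopper, either way round below 0.08 rad), for 0.1 s.
At the end, for the whole second after the job is handed in: The plate sits in the slot, its stop flange within 2 mm of the gate frame's front face (origin at most 147 mm along the hopper's y), centred within 5 mm, underside at slot height (126 to 154 mm), level within 0.06 rad, square within 0.05 rad, released and at rest (y of plate in the frame of hopper between 0.14 and 0.147 m and x of plate in the frame of hopper between -0.005 and 0.005 m and z of plate in the frame of hopper between 0.126 and 0.154 m and angle between plate's own z axis and vertical below 0.06 rad and angle between the y axis of plate and the y axis of hopper, either way round below 0.05 rad and linear speed of plate below 0.01 m/s); the robot touches nothing.
It fails at once if the plate is pressed on the hopper with more than 25 N (contact force between plate and hopper above 25 N).
It fails at once if the jug under the hopper is shifted by more than 20 mm (distance of jug from where it was at the start of the episode above 0.02 m).
It fails at once if a jar, the cup, the strainer or the scoop is shifted by more than 20 mm (distance of any of jar_a, jar_b, mill_cup, strainer, scoop from where it was at the start of the episode above 0.02 m).
It also fails if it takes over 61 s, if anything falls off the work surface, if the arm or the gripper's body presses on something with over 40 N, if the wrist force passes 120 N, or if a joint passes its speed limit or range.

## Working session

There is one attempt and no reset: what is moved stays moved. The work goes in short steps, Python scripts to look and compute and a tool call to move; the robot and the scene stay as the last step left them, time stands still between calls to the robot, and variables do not carry over. Pictures are saved under pics/ and viewed, about 8 in all and at most 12, crops included, and the job is handed in when it is done.

Besides the shell and the picture viewer there is one more tool, called after ">>>" in YAML: its name, and indented under it one key for each argument. jog_arm: Moves the arm, as the interface text tells. Its arguments: {"type":"object","properties":{"moves":{"type":"array","items":{"type":"object","properties":{"xyz":{"type":"array","items":{"type":"number"}},"delta_rot":{"type":"array","items":{"type":"number"}},"hand":{"type":"number"}}}},"force":{"type":"number"}},"required":["moves"]}

```bash
mkdir -p pics; cat > h.py <<'E'
import numpy as np, cv2
from plant import arm, viewer, order
def cam(n):
    c=viewer.read_camera(n); np.savez(f'{n}.npz',**c); return c
def ray(c,u,v):
    R=np.array(c['R']);t=np.array(c['t']); d=R.T@np.array([(u-c['cx'])/c['fx'],(v-c['cy'])/c['fy'],1]); return -R.T@t,d
def onz(c,u,v,z):
    o,d=ray(c,u,v); return o+d*(z-o[2])/d[2]
def pts(c):
    z=c['range_z'];v,u=np.mgrid[:z.shape[0],:z.shape[1]]
    P=np.stack([(u-c['cx'])/c['fx']*z,(v-c['cy'])/c['fy']*z,z],-1)
    W=(P-np.array(c['t']))@np.array(c['R']); W[z==0]=np.nan; return W
def save(n,im): cv2.imwrite(f'pics/{n}.png',im[...,::-1])
E
python3 - <<'E'
from h import *
s=arm.state();print({k:np.round(v,3).tolist() for k,v in s.items()})
a=cam('scene');b=cam('top')
for c in(a,b): print(c['fx'],c['cx'],c['cy'],np.round(c['R'],3).tolist(),np.round(c['t'],3),'campos',-np.array(c['R']).T@c['t'])
save('scene1',a['color']);save('top1',b['color'])
E
```

```text
{'time_s': 0.0, 'qpos': [-1.222, 0.616, -0.013, 1.425, 0.008, 1.103, -0.04], 'qd': [0.001, -0.001, 0.0, -0.001, 0.001, 0.0, -0.0], 'joint_efforts': [0.001, -45.893, 0.209, -16.575, -0.061, 0.02, 0.0], 'ee_pos': [0.238, 0.604, 0.218], 'eef_rot': [[0.367, 0.93, -0.001], [0.93, -0.367, -0.002], [-0.003, 0.0, -1.0]], 'force': [-0.894, 1.026, -0.367], 'moment': [0.05, -0.033, 0.036], 'grip_width': 0.093}
446.34678599410057 282.5396975469377 207.67402302620053 [[-0.815, 0.579, -0.021], [0.398, 0.533, -0.747], [-0.421, -0.617, -0.665]] [ 0.463 -0.15   1.522] campos [1.07832759 0.75145937 0.90918687]
426.27984149254746 278.94618004833944 210.35996390212392 [[-0.016, -1.0, -0.015], [-0.997, 0.017, -0.071], [0.071, 0.014, -0.997]] [0.03  0.565 1.039] campos [0.49014105 0.00601698 1.07642563]
```

View pics/scene1.png

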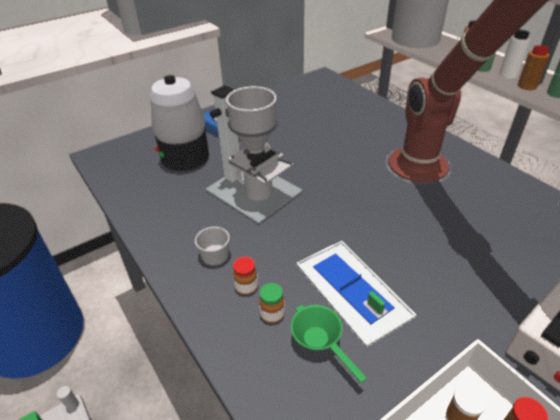

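View pics/top1.png

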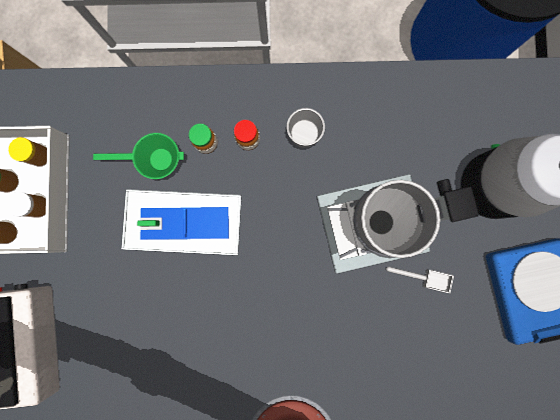

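The scene view shows the plate in the tray (green grip about (376,302)), and the hopper at (255,150). The top view has the grip at (148,223) with the nose towards +u, the hopper cylinder at (400,218) and the lip at (345,232), facing left and slightly turned.

```bash
python3 - <<'E'
from h import *
from scipy.optimize import least_squares
T=dict(np.load('top.npz'));S=dict(np.load('scene.npz'))
def rect(P):
    r=cv2.minAreaRect((P*1000).astype(np.float32)); return np.round(r[0],1),np.round(r[1],1),round(r[2],2)
def hsv(c): return cv2.cvtColor(c['color'],cv2.COLOR_RGB2HSV)
def big(m):
    n,l,st,_=cv2.connectedComponentsWithStats(m.astype(np.uint8)); k=1+np.argmax(st[1:,4]); return l==k
def inbox(m,u0,v0,u1,v1):
    o=np.zeros_like(m);o[v0:v1,u0:u1]=m[v0:v1,u0:u1];return o
for n,c,bx,gx in(('top',T,(120,185,245,260),(130,212,170,235)),('scene',S,(295,240,415,340),(360,285,392,320))):
    H=hsv(c);W=pts(c)
    bl=inbox((H[...,0]>105)&(H[...,0]<130)&(H[...,1]>150),*bx)
    gr=inbox((H[...,0]>45)&(H[...,0]<85)&(H[...,1]>120),*gx)
    print(n,'blue z med',np.nanmedian(W[bl][:,2]),'rect depth',rect(W[bl][:,:2][np.isfinite(W[bl][:,0])]))
    v,u=np.nonzero(bl);Q=np.array([onz(c,a,b,.009)[:2] for a,b in zip(u,v)]);print(' rect plane',rect(Q))
    G=W[gr];G=G[np.isfinite(G[:,0])];print(' green z',np.percentile(G[:,2],[5,50,95]))
    t=G[G[:,2]>.042]; print(' greentop',len(t),t.mean(0) if len(t) else 0, rect(t[:,:2]) if len(t)>5 else 0)
    R=W.reshape(-1,3);R=R[np.isfinite(R[:,0])]
    h=R[(abs(R[:,0]-.47)<.2)&(R[:,1]<-.05)&(R[:,1]>-.42)]
    rim=h[(h[:,2]>.333)&(h[:,2]<.345)&(h[:,1]>-.40)]
    print(' zhist',[(int(a*1000),int(k)) for k,a in zip(*np.histogram(h[:,2],np.arange(0.004,.36,.01))) if k])
    if len(rim)>10:
        f=least_squares(lambda p:np.hypot(rim[:,0]-p[0],rim[:,1]-p[1])-p[2],[.47,-.28,.07],loss='soft_l1',f_scale=.002);print(' rim',len(rim),f.x,np.median(rim[:,2]))
    b=h[(h[:,2]>.008)&(h[:,2]<.017)&(h[:,1]>-.40)];print(' base',len(b),rect(b[:,:2]))
c=T;im=cv2.resize(c['color'][165:285,300:460],None,fx=5,fy=5,interpolation=cv2.INTER_CUBIC);save('hop_top',im)
c=S;im=cv2.resize(c['color'][80:230,190:320],None,fx=4,fy=4,interpolation=cv2.INTER_CUBIC);save('hop_scene',im)
E
```

```text
top blue z med 0.010528110838963491 rect depth (array([539. , 259.7]), array([ 77.5, 220.6]), 0.05)
 rect plane (array([539., 259.]), array([219.8,  77.5]), 90.0)
 green z [0.03135922 0.04965568 0.05262251]
 greentop 98 [0.53842988 0.3402517  0.04986005] (array([539.1, 341.3]), array([42.4, 12.5]), 89.22)
 zhist [(4, 2523), (14, 787), (24, 26), (124, 396), (134, 652), (144, 270), (154, 26), (174, 18), (184, 555), (194, 247), (204, 279), (214, 316), (224, 340), (234, 365), (244, 387), (254, 396), (264, 556), (274, 422), (284, 249), (294, 248), (304, 201), (314, 900), (324, 335), (334, 867)]
 rim 879 [ 0.52540514 -0.19174787  0.06435073] 0.3383068172155267
 base 2053 (array([ 479.3, -226.5]), array([333.5, 265.4]), 19.81)
scene blue z med 0.008641066878260061 rect depth (array([539.6, 261.8]), array([217.3,  76. ]), 89.65)
 rect plane (array([539.4, 262.4]), array([215.5,  73.3]), 89.58)
 green z [0.02046498 0.04196892 0.04977162]
 greentop 97 [0.54158398 0.34591079 0.04737428] (array([540.6, 344.9]), array([14.5, 43.6]), 3.14)
 zhist [(4, 1926), (14, 282), (24, 112), (34, 111), (44, 112), (54, 108), (64, 99), (74, 72), (84, 51), (94, 37), (104, 28), (114, 48), (124, 427), (134, 331), (144, 514), (154, 246), (164, 100), (174, 103), (184, 98), (194, 70), (204, 72), (214, 87), (224, 89), (234, 102), (244, 74), (254, 142), (264, 314), (274, 291), (284, 291), (294, 335), (304, 314), (314, 485), (324, 297), (334, 222)]
 rim 261 [ 0.52721466 -0.19151983  0.0646763 ] 0.33626930004163574
 base 1919 (array([ 483.8, -228.7]), array([304. , 257.2]), 12.95)
```

View pics/hop_top.png

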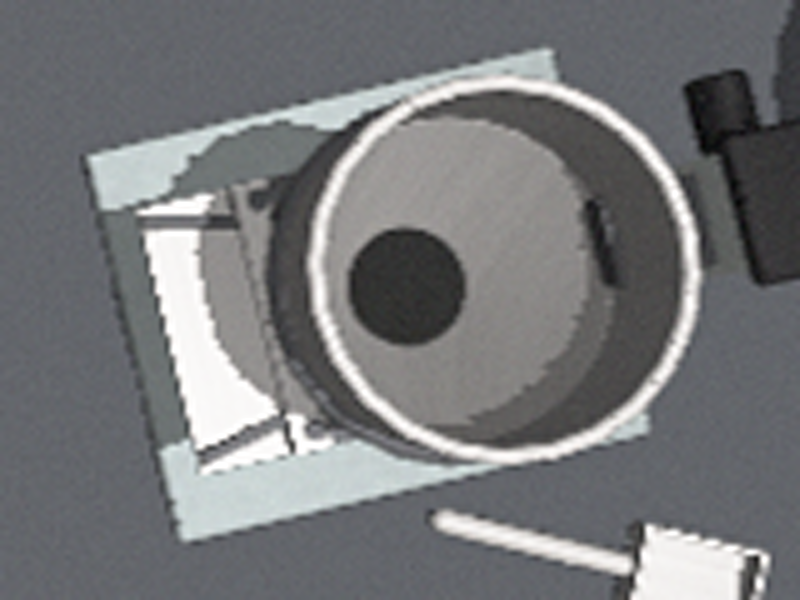

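View pics/hop_scene.png

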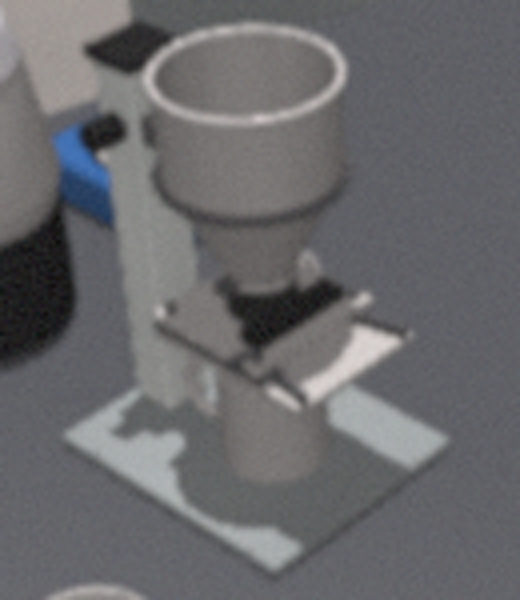

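```bash
python3 - <<'E'
from h import *
T=dict(np.load('top.npz'));S=dict(np.load('scene.npz'))
t=lambda x,y:(300+(x)/5-.4,165+y/5-.4); s=lambda x,y:(190+x/4-.4,80+y/4-.4)
pr=lambda n,p:print(n,np.round(p*1000,1))
A=onz(T,*t(88,157),.012);B=onz(T,*t(182,541),.012);C=onz(T,*t(650,432),.012);D=onz(T,*t(551,48),.012)
ang=lambda a,b:np.degrees(np.arctan2((b-a)[1],(b-a)[0]))
for n,p in zip('ABCD',(A,B,C,D)):pr(n,p)
print('x-axis ang B->A',ang(B,A),'y ang C->B',ang(C,B)-90,'D->A',ang(D,A)-90,np.linalg.norm(A-B))
a=onz(S,*s(275,574),.012);b=onz(S,*s(448,440),.012);c=onz(S,*s(65,436),.012)
pr('a',a);pr('b',b);pr('c',c);print(ang(b,a),ang(c,a)-90,np.linalg.norm(a-b),np.linalg.norm(a-c))
for z in(.13,.14,.15):
    p=onz(T,*t(137,210),z);q=onz(T,*t(200,472),z);pr(f'lip{z}',p);pr('  ',q);print('  ',ang(q,p),np.linalg.norm(p-q))
    p=onz(S,*s(300,410),z);q=onz(S,*s(410,333),z);pr('  Slip',p);pr('  ',q);print(ang(q,p),np.linalg.norm(p-q))
# plane heights in hopper frame
th=np.radians(ang(B,A)); ax=np.array([np.cos(th),np.sin(th)]);ay=np.array([-np.sin(th),np.cos(th)])
o=(A+B)[:2]/2-.1*ay;print('origin from base',o*1000,'yaw',np.degrees(th))
for n,cc in(('T',T),('S',S)):
    W=pts(cc).reshape(-1,3);W=W[np.isfinite(W[:,0])];d=W[:,:2]-o;x=d@ax;y=d@ay
    for y0 in range(58,96,6):
        m=(abs(x)<.035)&(y>y0/1e3)&(y<y0/1e3+.006)&(W[:,2]>.1)&(W[:,2]<.18)
        print(n,y0,m.sum(),np.round(np.percentile(W[m,2],[20,50,80])*1000,1) if m.sum() else'')
E
```

```text
A [600.3 -75.6  12. ]
B [ 408.7 -117.9   12. ]
C [ 458.9 -350.3   12. ]
D [ 651.2 -308.6   12. ]
x-axis ang B->A 12.437113562134433 y ang C->B 12.180408412515177 D->A 12.332281236872817 0.1962049673058239
a [605.4 -68.7  12. ]
b [ 411.5 -115.7   12. ]
c [ 653.  -303.1   12. ]
13.622284872983212 11.4862510211983 0.19954069882875042 0.23914945945460772
lip0.13 [564.  -87.8 130. ]
   [ 447.8 -112.8  130. ]
   12.134936141348136 0.1189152335506368
  Slip [562.2 -90.5 130. ]
   [ 446.2 -117.8  130. ]
13.268275869874211 0.11919516651858453
lip0.14 [563.2 -86.8 140. ]
   [ 448.2 -111.5  140. ]
   12.134936141348144 0.11765876680684677
  Slip [568.9 -79.7 140. ]
   [ 454.3 -106.7  140. ]
13.268275869874218 0.11766542865299824
lip0.15 [562.5 -85.8 150. ]
   [ 448.7 -110.3  150. ]
   12.134936141348128 0.11640230006305684
  Slip [575.5 -68.8 150. ]
   [462.4 -95.5 150. ]
13.268275869874172 0.11613569078741195
origin from base [ 526.02080101 -194.37528249] yaw 12.437113562134433
T 58 90 [132.8 134.4 135.6]
T 64 85 [133.  134.2 135.8]
T 70 87 [132.9 134.2 135.5]
T 76 87 [133.4 134.4 135.5]
T 82 87 [132.6 134.6 136. ]
T 88 85 [132.6 134.2 135.5]
T 94 58 [132.1 134.2 135.9]
S 58 34 [131.7 133.1 135.3]
S 64 31 [131.3 133.  134.7]
S 70 32 [131.8 132.8 134.2]
S 76 28 [131.6 132.7 134.5]
S 82 28 [131.7 132.4 134.1]
S 88 34 [130.4 132.7 134.2]
S 94 39 [127.9 131.4 134. ]
```

Hopper origin is about (0.526, -0.193), yaw 12.4°, with the slot floor near z 0.133 by depth. The grip is about (0.5395, 0.3435) and the plate yaw about 0. Both agree with the given sizes, so I'm moving above the grip.

>>> jog_arm:
  moves:
    - {"xyz": [-0.016, 0.047, 0], "delta_rot": [0, 0, 8.5], "hand": 0.7}
    - {"xyz": [-0.033, 0.094, 0], "delta_rot": [0, 0, 17], "hand": 0.7}
    - {"xyz": [-0.049, 0.141, 0], "delta_rot": [0, 0, 25.5], "hand": 0.7}
    - {"xyz": [-0.066, 0.188, 0], "delta_rot": [0, 0, 34], "hand": 0.7}
    - {"xyz": [-0.082, 0.235, 0], "delta_rot": [0, 0, 42.5], "hand": 0.7}
    - {"xyz": [-0.099, 0.282, 0], "delta_rot": [0, 0, 51], "hand": 0.7}
    - {"xyz": [-0.115, 0.329, 0], "delta_rot": [0, 0, 59.5], "hand": 0.7}
    - {"xyz": [-0.132, 0.376, 0], "delta_rot": [0, 0, 68.4], "hand": 0.7}
  force: 55

```text
time_s: 0.9
ee_pos: [0.5408, 0.3425, 0.2183]
eef_rot: [[1.0, 0.001, -0.001], [0.001, -1.0, -0.0], [-0.001, 0.0, -1.0]]
force: [-0.0, 0.3, -0.3]
grip_width: 0.0648
```

```bash
python3 - <<'E'
from h import *
c=cam('wrist')
s=arm.state();print({k:np.round(s[k],4).tolist() for k in('time_s','ee_pos','eef_rot','qpos','force')})
save('wrist1',c['color']);print('campos',-c['R'].T@c['t'],np.round(c['R'],3).tolist())
H=cv2.cvtColor(c['color'],cv2.COLOR_RGB2HSV);W=pts(c)
g=(H[...,0]>45)&(H[...,0]<85)&(H[...,1]>120)
n,l,st,_=cv2.connectedComponentsWithStats(g.astype(np.uint8))
for k in range(1,n):
    if st[k,4]<150: continue
    P=W[l==k];P=P[np.isfinite(P[:,0])]
    if len(P)<10: continue
    t=P[P[:,2]>np.percentile(P[:,2],95)-.006]; print(st[k],np.percentile(P[:,2],[5,50,95]),t.mean(0),cv2.minAreaRect((t[:,:2]*1000).astype(np.float32)))
b=(H[...,0]>105)&(H[...,0]<130)&(H[...,1]>150)
P=W[b];P=P[np.isfinite(P[:,0])];P=P[P[:,2]<.02];print('blue',b.sum(),np.median(P[:,2]) if len(P) else 0,cv2.minAreaRect((P[:,:2]*1000).astype(np.float32)) if len(P) else 0)
E
```

```text
{'time_s': 0.95, 'ee_pos': [0.5493, 0.3315, 0.2185], 'eef_rot': [[0.9998, -0.0181, 0.0077], [-0.0181, -0.9998, -0.009], [0.0079, 0.0089, -0.9999]], 'qpos': [-0.7712, 0.6174, 0.3304, 1.4596, -0.1997, 1.0963, -0.4248], 'force': [5.1159, -6.5047, 0.1685]}
campos [0.54107337 0.41461217 0.38402963] [[1.0, -0.001, -0.001], [-0.0, -0.967, 0.257], [-0.002, -0.257, -0.967]]
[  378    54   112   216 11066] [0.00310379 0.03631529 0.04968375] [0.70530284 0.36495359 0.04923627] ((696.0986938476562, 360.02587890625), (164.0880889892578, 182.2301788330078), 38.7286376953125)
blue 3780 0.008718680971472785 ((536.8623657226562, 261.8768615722656), (127.52175903320312, 77.83167266845703), 89.80535888671875)
```

View pics/wrist1.png

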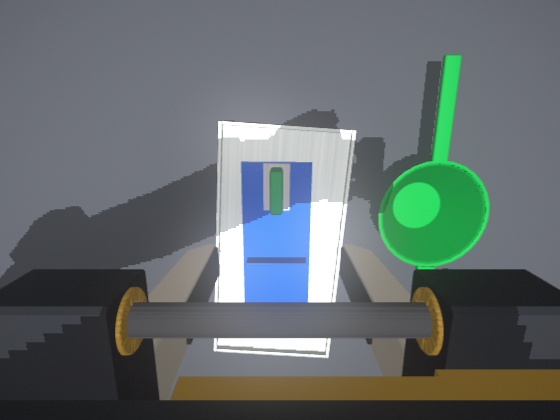

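The wrist view shows the plate in its tray: grip centred at about (276,190), blue edges at u≈243 and 311, strainer at right (430,210). The arm was still settling, so I'll settle it and measure again.

>>> jog_arm:
  moves:
    - {"xyz": [0, 0, 0]}
    - {"xyz": [0, 0, 0]}
    - {"xyz": [0, 0, 0]}
    - {"xyz": [0, 0, 0]}
    - {"xyz": [0, 0, 0]}
    - {"xyz": [0, 0, 0]}
    - {"xyz": [0, 0, 0]}
    - {"xyz": [0, 0, 0]}

```text
validation failed for argument at $.mo...
```

```bash
cat >> h.py <<'E'
def st():
    s=arm.state();print({k:np.round(s[k],4).tolist() for k in('time_s','ee_pos','force','moment','grip_width')}, 'R',np.round(s['eef_rot'],4).tolist()); return s
E
python3 - <<'E'
from h import *
c=cam('wrist');st()
print('campos',-c['R'].T@c['t'])
H=cv2.cvtColor(c['color'],cv2.COLOR_RGB2HSV);W=pts(c)
g=(H[...,0]>40)&(H[...,0]<90)&(H[...,1]>80); g[:,:240]=0;g[:,320:]=0;g[:150]=0;g[240:]=0
P=W[g];P=P[np.isfinite(P[:,0])];print(g.sum(),np.percentile(P[:,2],[5,50,95]))
t=P[P[:,2]>.044];print(len(t),t.mean(0),cv2.minAreaRect((t[:,:2]*1000).astype(np.float32)))
v,u=np.nonzero(g);print('px',u.min(),u.max(),v.min(),v.max()); 
for z in(.049,):print(onz(c,u.mean(),v.min(),z),onz(c,u.mean(),v.max(),z))
b=(H[...,0]>105)&(H[...,0]<130)&(H[...,1]>150)
for r in(168,200,225,245,290):
    q=np.nonzero(b[r])[0]; print(r,q.min(),q.max(),np.round(onz(c,q.min()-.5,r,.009)*1e3,1),np.round(onz(c,q.max()+.5,r,.009)*1e3,1))
E
```

```text
{'time_s': 1.0, 'ee_pos': [0.5465, 0.3341, 0.2184], 'force': [0.0432, -0.5209, -0.4823], 'moment': [-0.1282, 0.0796, 0.0619], 'grip_width': 0.0651} R [[0.9999, -0.0097, 0.005], [-0.0097, -0.9999, -0.0076], [0.0051, 0.0075, -1.0]]
campos [0.54951183 0.40510275 0.38363091]
546 [0.04659518 0.04843269 0.04976711]
541 [0.5376331  0.34537912 0.04835705] ((537.5403442382812, 345.36529541015625), (44.62594985961914, 12.460619926452637), 88.61373138427734)
px 260 272 159 202
[0.53833275 0.3678645  0.049     ] [0.53702245 0.32375265 0.049     ]Traceback (most recent call last):
  File "<stdin>", line 12, in <module>
    return umr_minimum(a, axis, None, out, keepdims, initial, where)
ValueError: zero-size array to reduction operation minimum which has no identity
```

>>> jog_arm:
  moves:
    - {"xyz": [0, 0, 0.015], "delta_rot": [0, 0, 0], "hand": 0.7}
    - {"xyz": [-0.001, 0, 0.03], "delta_rot": [0, 0, 0], "hand": 0.7}
    - {"xyz": [-0.001, 0, 0.05], "delta_rot": [0, 0, 0], "hand": 0.7}
    - {"xyz": [-0.001, 0, 0.065], "delta_rot": [0, 0, 0], "hand": 0.7}
    - {"xyz": [-0.001, 0, 0.08], "delta_rot": [0, 0, 0], "hand": 0.7}
    - {"xyz": [-0.001, 0, 0.08], "delta_rot": [0, 0, 0], "hand": 0.7}
    - {"xyz": [-0.001, 0, 0.08], "delta_rot": [0, 0, 0], "hand": 0.7}
    - {"xyz": [-0.001, 0, 0.08], "delta_rot": [0, 0, 0], "hand": 0.7}

```text
time_s: 1.8
ee_pos: [0.5393, 0.3443, 0.1395]
eef_rot: [[1.0, 0.007, 0.001], [0.007, -1.0, 0.001], [0.001, -0.001, -1.0]]
force: [0.0, -0.6, 0.2]
grip_width: 0.0652
```

```bash
python3 - <<'E'
from h import *
c=cam('wrist');st()
print('campos',-c['R'].T@c['t'])
H=cv2.cvtColor(c['color'],cv2.COLOR_RGB2HSV);W=pts(c)
g=(H[...,0]>40)&(H[...,0]<90)&(H[...,1]>80)&(abs(W[...,0]-.539)<.04)
P=W[g];print(g.sum(),np.percentile(P[:,2],[5,50,95]))
t=P[P[:,2]>.044];print(len(t),t.mean(0),cv2.minAreaRect((t[:,:2]*1000).astype(np.float32)))
b=(H[...,0]>105)&(H[...,0]<130)&(H[...,1]>150)&(abs(W[...,0]-.539)<.06)
P=W[b];print('bluez',np.percentile(P[:,2],[10,50,90]))
L=[]
for r in range(0,420,12):
    q=np.nonzero(b[r])[0]
    if len(q)>30: p,k=onz(c,q.min()-.5,r,.009),onz(c,q.max()+.5,r,.009); L.append(np.round(np.r_[r,p[:2]*1e3,k[:2]*1e3,(k-p)[0]*1e3],1)); print(L[-1])
save('wrist2',c['color'])
E
```

```text
{'time_s': 1.85, 'ee_pos': [0.5394, 0.3442, 0.1397], 'force': [-0.2318, 0.0155, 0.1065], 'moment': [-0.0934, 0.0886, 0.0156], 'grip_width': 0.0651} R [[1.0, 0.0068, 0.0016], [0.0068, -1.0, 0.001], [0.0016, -0.001, -1.0]]
campos [0.53878483 0.4162349  0.30534729]
970 [0.03641412 0.0483763  0.0499632 ]
895 [0.53881009 0.3475791  0.05500163] ((545.7996215820312, 359.00457763671875), (73.87905883789062, 32.14331817626953), 57.955650329589844)
bluez [0.00789532 0.00877563 0.00970481]
[204.  497.9 344.9 561.  345.3  63.1]
[228.  498.2 321.9 561.5 322.3  63.3]
[240.  497.8 310.1 574.  310.5  76.2]
[252.  498.4 298.  572.5 298.4  74.1]
[264.  498.1 285.7 572.  286.1  73.9]
[276.  497.7 273.2 576.2 273.6  78.5]
[288.  498.4 260.4 575.7 260.8  77.3]
[300.  498.  247.3 576.1 247.7  78.1]
[348.  497.6 192.3 575.9 192.7  78.4]
[360.  497.2 177.8 575.3 178.2  78.2]
[372.  497.8 162.9 575.8 163.3  78. ]
```

>>> jog_arm:
  moves:
    - {"xyz": [-0.001, 0, 0.02], "delta_rot": [0, 0, 0], "hand": 0.7}
    - {"xyz": [-0.001, 0, 0.045], "delta_rot": [0, 0, 0.3], "hand": 0.7}
    - {"xyz": [-0.001, 0, 0.07], "delta_rot": [0, 0, 0.3], "hand": 0.7}
    - {"xyz": [-0.001, 0, 0.09], "delta_rot": [0, 0, 0.3], "hand": 0.7}
    - {"xyz": [-0.001, 0, 0.105], "delta_rot": [0, 0, 0.3], "hand": 0.7}
    - {"xyz": [-0.001, 0, 0.117], "delta_rot": [0, 0, 0.3], "hand": 0.7}
    - {"xyz": [-0.001, 0, 0.126], "delta_rot": [0, 0, 0.3], "hand": 0.7}
    - {"xyz": [-0.001, 0, 0.126], "delta_rot": [0, 0, 0.3], "hand": 0.7}

```text
time_s: 2.65
ee_pos: [0.5374, 0.3436, 0.0118]
eef_rot: [[1.0, 0.001, -0.001], [0.001, -1.0, -0.001], [-0.001, 0.001, -1.0]]
force: [-0.7, -0.8, 0.0]
grip_width: 0.0652
```

>>> jog_arm:
  moves:
    - {"xyz": [0, 0, 0], "delta_rot": [0, 0, 0], "hand": 0.5}
    - {"xyz": [0, 0, 0], "delta_rot": [0, 0, 0], "hand": 0.3}
    - {"xyz": [0, 0, 0], "delta_rot": [0, 0, 0], "hand": 0.1}
    - {"xyz": [0, 0, 0], "delta_rot": [0, 0, 0], "hand": 0.05}
    - {"xyz": [0, 0, 0], "delta_rot": [0, 0, 0], "hand": 0.0}
    - {"xyz": [0, 0, 0], "delta_rot": [0, 0, 0], "hand": 0.0}
    - {"xyz": [0, 0, 0], "delta_rot": [0, 0, 0], "hand": 0.0}
    - {"xyz": [0, 0, 0], "delta_rot": [0, 0, 0], "hand": 0.0}
  force: 55

```text
time_s: 3.45
ee_pos: [0.5378, 0.3438, 0.0127]
eef_rot: [[1.0, 0.001, -0.0], [0.001, -1.0, -0.0], [-0.0, 0.0, -1.0]]
force: [-0.2, 0.2, 0.9]
grip_width: 0.0134
```

```bash
python3 -c "
from h import *
st()"
```

```text
{'time_s': 3.45, 'ee_pos': [0.5378, 0.3438, 0.0127], 'force': [-0.2489, 0.1726, 0.9473], 'moment': [-0.082, 0.0822, -0.0352], 'grip_width': 0.0134} R [[1.0, 0.0014, -0.0002], [0.0014, -1.0, -0.0001], [-0.0002, 0.0001, -1.0]]
```

>>> jog_arm:
  moves:
    - {"xyz": [0, 0, -0.008], "delta_rot": [0, 0, 0], "hand": 0}
    - {"xyz": [0, 0, -0.025], "delta_rot": [0, 0, 0], "hand": 0}
    - {"xyz": [0, 0, -0.05], "delta_rot": [0, 0, 0], "hand": 0}
    - {"xyz": [0, 0, -0.08], "delta_rot": [0, 0, 0], "hand": 0}
    - {"xyz": [0, 0, -0.11], "delta_rot": [0, 0, 0], "hand": 0}
    - {"xyz": [0, 0, -0.135], "delta_rot": [0, 0, 0], "hand": 0}
    - {"xyz": [0, 0, -0.15], "delta_rot": [0, 0, 0], "hand": 0}
    - {"xyz": [0, 0, -0.155], "delta_rot": [0, 0, 0], "hand": 0}

```text
time_s: 4.25
ee_pos: [0.5387, 0.3443, 0.17]
eef_rot: [[1.0, 0.001, 0.003], [0.001, -1.0, 0.002], [0.003, -0.002, -1.0]]
force: [0.0, -0.0, -1.9]
grip_width: 0.0138
```

```bash
python3 - <<'E'
from h import *
c=cam('wrist');s=st()
save('wrist3',c['color'])
H=cv2.cvtColor(c['color'],cv2.COLOR_RGB2HSV);W=pts(c)
b=(H[...,0]>105)&(H[...,0]<130)&(H[...,1]>120)
P=(W[b]-s['ee_pos'])@s['eef_rot'];P=P[np.isfinite(P[:,0])&(abs(P[:,2])<.05)]
A=np.c_[P[:,:2],np.ones(len(P))]
for _ in range(3):
    f=np.linalg.lstsq(A,P[:,2],rcond=None)[0];r=P[:,2]-A@f;k=abs(r)<.003;A=A[k];P=P[k]
print('plate plane in tool: slopes deg',np.degrees(f[:2]),'offset mm',f[2]*1e3,len(P),P.min(0),P.max(0))
E
```

```text
{'time_s': 4.3, 'ee_pos': [0.5385, 0.3442, 0.1696], 'force': [-0.0208, -0.1151, -1.4193], 'moment': [0.0101, 0.0679, -0.0035], 'grip_width': 0.014} R [[1.0, 0.0013, 0.0024], [0.0013, -1.0, 0.0018], [0.0024, -0.0018, -1.0]]
plate plane in tool: slopes deg [ 0.01142517 -0.02306611] offset mm 3.5642951300687207 6745 [-0.0401987  -0.02954071  0.00109496] [0.04013815 0.07589996 0.00655713]
```

View pics/wrist3.png

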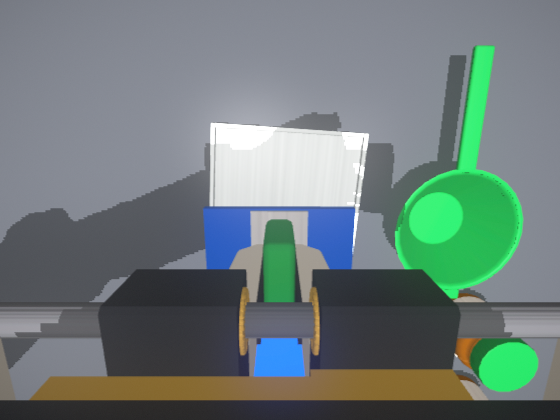

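The plate hangs level in the grip (slope 0.02°, top 3.6 mm beyond the TCP, x centred, origin 1.5 mm tailwards). Next I carry it to 15 mm in front of the lip, above the guides.

>>> jog_arm:
  moves:
    - {"xyz": [-0.006, 0.02, 0], "delta_rot": [0, 0, -1], "hand": 0}
    - {"xyz": [-0.019, 0.06, 0], "delta_rot": [0, 0, -3], "hand": 0}
    - {"xyz": [-0.033, 0.105, 0], "delta_rot": [0, 0, -5.5], "hand": 0}
    - {"xyz": [-0.047, 0.15, 0], "delta_rot": [0, 0, -8], "hand": 0}
    - {"xyz": [-0.06, 0.19, 0], "delta_rot": [0, 0, -10], "hand": 0}
    - {"xyz": [-0.07, 0.22, 0], "delta_rot": [0, 0, -11.5], "hand": 0}
    - {"xyz": [-0.075, 0.235, 0], "delta_rot": [0, 0, -12.2], "hand": 0}
    - {"xyz": [-0.0774, 0.2406, 0], "delta_rot": [0, 0, -12.5], "hand": 0}

```text
time_s: 5.1
ee_pos: [0.4594, 0.1007, 0.167]
eef_rot: [[0.977, 0.214, -0.003], [0.214, -0.977, -0.001], [-0.003, 0.001, -1.0]]
force: [-0.2, 0.0, -1.8]
grip_width: 0.0136
```

```bash
cat >> h.py <<'E'
O=np.array([.5263,-.1928]);YAW=12.4
def hop(s):
    th=np.radians(YAW);R2=np.array([[np.cos(th),-np.sin(th)],[np.sin(th),np.cos(th)]])
    R=np.array(s['eef_rot']);p=np.array(s['ee_pos'])+R@np.array([0,-.0015,.0086])
    q=R2.T@(p[:2]-O);print('plate in hopper mm: x,y',np.round(q*1e3,1),'z',round(p[2]*1e3,1),'yaw err deg',round(np.degrees(np.arctan2(R[1,0],R[0,0]))-YAW,2),'tilt',np.round(np.degrees(R[:2,2]),2)); return q
E
python3 - <<'E'
from h import *
a=cam('scene');b=cam('top');s=st();hop(s)
im=np.hstack([cv2.resize(b['color'][140:300,220:460],(480,320),interpolation=cv2.INTER_CUBIC),cv2.resize(a['color'][90:250,180:340],(320,320),interpolation=cv2.INTER_CUBIC)])
save('pre',im)
# blue plate edges in hopper-frame from top/scene at plate-top height
H=cv2.cvtColor(b['color'],cv2.COLOR_RGB2HSV);W=pts(b)
for n,c in(('top',b),('scene',a)):
    H=cv2.cvtColor(c['color'],cv2.COLOR_RGB2HSV);W=pts(c)
    m=(H[...,0]>105)&(H[...,0]<130)&(H[...,1]>120)&(W[...,2]>.14)&(W[...,2]<.19)&(W[...,1]>-.15)&(W[...,1]<.2)
    P=W[m];th=np.radians(YAW);R2=np.array([[np.cos(th),-np.sin(th)],[np.sin(th),np.cos(th)]])
    Q=(P[:,:2]-O)@R2;print(n,len(P),'z',np.median(P[:,2]),'x',np.percentile(Q[:,0],[1,99]),'y',np.percentile(Q[:,1],[1,99]),cv2.minAreaRect((P[:,:2]*1e3).astype(np.float32)))
E
```

```text
{'time_s': 5.2, 'ee_pos': [0.4602, 0.1027, 0.1672], 'force': [0.5999, 1.3113, -2.0716], 'moment': [0.043, 0.0787, -0.0178], 'grip_width': 0.0138} R [[0.9763, 0.2165, -0.0015], [0.2165, -0.9763, -0.0002], [-0.0015, -0.0001, -1.0]]
plate in hopper mm: x,y [ -1.1 304.3] z 158.6 yaw err deg 0.1 tilt [-0.08 -0.01]
top 2924 z 0.16469996828455458 x [-0.04030218  0.0381206 ] y [0.10863573 0.27149114] ((484.3540344238281, -7.368865966796875), (80.11038208007812, 166.46539306640625), 12.30250358581543)
scene 981 z 0.16290009094735225 x [-0.03924114  0.04039753] y [0.10995352 0.32648353] ((480.9941101074219, 8.851943969726562), (88.37137603759766, 247.02940368652344), 10.072854042053223)
```

View pics/pre.png

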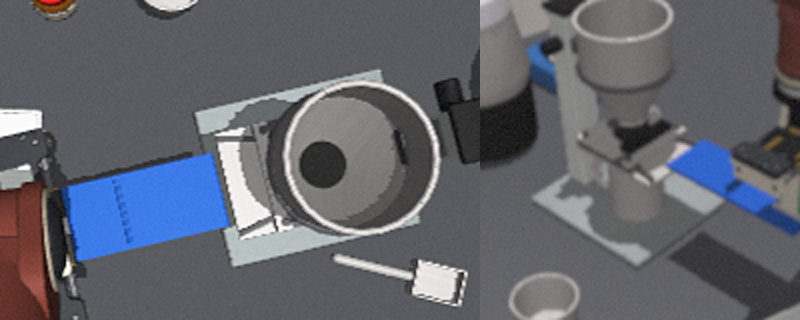

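The top crop shows the plate lined up with the lip, nose about 15 mm short of it, square and centred within about 1 mm. Corrected for the offset seen on the plate, depth puts the slot floor near 133.3. Next I bring the nose over the lip and lower it to just above.

>>> jog_arm:
  moves:
    - {"xyz": [0.001, 0.005, 0.002], "delta_rot": [0, 0, 0.1], "hand": 0}
    - {"xyz": [0.001, 0.012, 0.005], "delta_rot": [0, 0, 0.1], "hand": 0}
    - {"xyz": [0.001, 0.02, 0.008], "delta_rot": [0, 0, 0.1], "hand": 0}
    - {"xyz": [0.001, 0.028, 0.011], "delta_rot": [0, 0, 0.1], "hand": 0}
    - {"xyz": [0.001, 0.032, 0.014], "delta_rot": [0, 0, 0.1], "hand": 0}
    - {"xyz": [0.001, 0.034, 0.017], "delta_rot": [0, 0, 0.1], "hand": 0}
    - {"xyz": [0.001, 0.034, 0.0195], "delta_rot": [0, 0, 0.1], "hand": 0}
    - {"xyz": [0.001, 0.034, 0.0205], "delta_rot": [0, 0, 0.1], "hand": 0}

```text
time_s: 6.0
ee_pos: [0.4689, 0.0704, 0.1468]
eef_rot: [[0.976, 0.216, -0.001], [0.216, -0.976, 0.0], [-0.001, -0.0, -1.0]]
force: [-0.8, 0.6, -1.2]
grip_width: 0.0138
```

```bash
python3 - <<'E'
from h import *
hop(st())
E
```

```text
{'time_s': 6.0, 'ee_pos': [0.4689, 0.0704, 0.1468], 'force': [-0.8, 0.6129, -1.1867], 'moment': [0.0658, 0.0902, -0.0076], 'grip_width': 0.0138} R [[0.9763, 0.2163, -0.0007], [0.2163, -0.9763, 0.0001], [-0.0006, -0.0003, -1.0]]
plate in hopper mm: x,y [  0.5 270.9] z 138.2 yaw err deg 0.09 tilt [-0.04  0.01]
```

>>> jog_arm:
  moves:
    - {"xyz": [0, 0, 0.0005], "delta_rot": [0, 0, 0], "hand": 0}
    - {"xyz": [0, 0, 0.001], "delta_rot": [0, 0, 0], "hand": 0}
    - {"xyz": [0, 0, 0.0015], "delta_rot": [0, 0, 0], "hand": 0}
    - {"xyz": [0, 0, 0.002], "delta_rot": [0, 0, 0], "hand": 0}
    - {"xyz": [0, 0, 0.0025], "delta_rot": [0, 0, 0], "hand": 0}
    - {"xyz": [0, 0, 0.003], "delta_rot": [0, 0, 0], "hand": 0}
    - {"xyz": [0, 0, 0.003], "delta_rot": [0, 0, 0], "hand": 0}
    - {"xyz": [0, 0, 0.003], "delta_rot": [0, 0, 0], "hand": 0}

```text
time_s: 6.8
ee_pos: [0.4692, 0.0701, 0.1441]
eef_rot: [[0.976, 0.216, -0.0], [0.216, -0.976, -0.0], [-0.0, 0.0, -1.0]]
force: [-0.7, -0.1, -1.6]
grip_width: 0.0137
```

```bash
python3 - <<'E'
from h import *
hop(st())
E
```

```text
{'time_s': 6.8, 'ee_pos': [0.4692, 0.0701, 0.1441], 'force': [-0.6522, -0.0936, -1.6356], 'moment': [-0.012, 0.0089, -0.0007], 'grip_width': 0.0137} R [[0.9764, 0.216, -0.0], [0.216, -0.9764, -0.0001], [-0.0001, 0.0001, -1.0]]
plate in hopper mm: x,y [  0.6 270.6] z 135.5 yaw err deg 0.08 tilt [-0. -0.]
```

>>> jog_arm:
  moves:
    - {"xyz": [0, 0, 0.0003], "delta_rot": [0, 0, 0], "hand": 0}
    - {"xyz": [0, 0, 0.0005], "delta_rot": [0, 0, 0], "hand": 0}
    - {"xyz": [0, 0, 0.0008], "delta_rot": [0, 0, 0], "hand": 0}
    - {"xyz": [0, 0, 0.001], "delta_rot": [0, 0, 0], "hand": 0}
    - {"xyz": [0, 0, 0.001], "delta_rot": [0, 0, 0], "hand": 0}
    - {"xyz": [0, 0, 0.001], "delta_rot": [0, 0, 0], "hand": 0}
    - {"xyz": [0, 0, 0.001], "delta_rot": [0, 0, 0], "hand": 0}
    - {"xyz": [0, 0, 0.001], "delta_rot": [0, 0, 0], "hand": 0}

```text
time_s: 7.6
ee_pos: [0.4692, 0.0702, 0.1432]
eef_rot: [[0.976, 0.216, 0.0], [0.216, -0.976, -0.0], [0.0, 0.0, -1.0]]
force: [0.2, -0.3, -1.4]
grip_width: 0.0134
```

```bash
python3 - <<'E'
from h import *
hop(st())
E
```

```text
{'time_s': 7.6, 'ee_pos': [0.4692, 0.0702, 0.1432], 'force': [0.2166, -0.2821, -1.3681], 'moment': [-0.0398, 0.0418, -0.042], 'grip_width': 0.0134} R [[0.9764, 0.216, 0.0], [0.216, -0.9764, -0.0], [0.0, 0.0, -1.0]]
plate in hopper mm: x,y [  0.7 270.6] z 134.6 yaw err deg 0.08 tilt [ 0. -0.]
```

>>> jog_arm:
  moves:
    - {"xyz": [0, 0, 0.0002], "delta_rot": [0, 0, 0], "hand": 0}
    - {"xyz": [0, 0, 0.0004], "delta_rot": [0, 0, 0], "hand": 0}
    - {"xyz": [0, 0, 0.0006], "delta_rot": [0, 0, 0], "hand": 0}
    - {"xyz": [0, 0, 0.0008], "delta_rot": [0, 0, 0], "hand": 0}
    - {"xyz": [0, 0, 0.0008], "delta_rot": [0, 0, 0], "hand": 0}
    - {"xyz": [0, 0, 0.0008], "delta_rot": [0, 0, 0], "hand": 0}
    - {"xyz": [0, 0, 0.0008], "delta_rot": [0, 0, 0], "hand": 0}
    - {"xyz": [0, 0, 0.0008], "delta_rot": [0, 0, 0], "hand": 0}

```text
time_s: 8.4
ee_pos: [0.4692, 0.0701, 0.1424]
eef_rot: [[0.976, 0.216, -0.0], [0.216, -0.976, -0.0], [-0.0, 0.0, -1.0]]
force: [-0.3, -0.2, -1.6]
grip_width: 0.0138
```

```bash
python3 - <<'E'
from h import *
hop(st())
E
```

```text
{'time_s': 8.4, 'ee_pos': [0.4692, 0.0701, 0.1424], 'force': [-0.3372, -0.1674, -1.6113], 'moment': [0.0358, 0.0588, -0.0513], 'grip_width': 0.0138} R [[0.9764, 0.216, -0.0], [0.216, -0.9764, -0.0], [-0.0, 0.0, -1.0]]
plate in hopper mm: x,y [  0.7 270.6] z 133.8 yaw err deg 0.07 tilt [-0. -0.]
```

>>> jog_arm:
  moves:
    - {"xyz": [0, 0, 0.0002], "delta_rot": [0, 0, 0], "hand": 0}
    - {"xyz": [0, 0, 0.0004], "delta_rot": [0, 0, 0], "hand": 0}
    - {"xyz": [0, 0, 0.0006], "delta_rot": [0, 0, 0], "hand": 0}
    - {"xyz": [0, 0, 0.0006], "delta_rot": [0, 0, 0], "hand": 0}
    - {"xyz": [0, 0, 0.0006], "delta_rot": [0, 0, 0], "hand": 0}
    - {"xyz": [0, 0, 0.0006], "delta_rot": [0, 0, 0], "hand": 0}
    - {"xyz": [0, 0, 0.0006], "delta_rot": [0, 0, 0], "hand": 0}
    - {"xyz": [0, 0, 0.0006], "delta_rot": [0, 0, 0], "hand": 0}

```text
time_s: 9.2
ee_pos: [0.4692, 0.0702, 0.1418]
eef_rot: [[0.976, 0.216, 0.0], [0.216, -0.976, 0.0], [0.0, 0.0, -1.0]]
force: [-0.6, -0.1, 0.1]
grip_width: 0.0138
```

```bash
python3 - <<'E'
from h import *
hop(st())
E
```

```text
{'time_s': 9.2, 'ee_pos': [0.4692, 0.0702, 0.1418], 'force': [-0.6439, -0.0927, 0.0731], 'moment': [-0.086, 0.1062, 0.0196], 'grip_width': 0.0138} R [[0.9764, 0.2161, 0.0001], [0.2161, -0.9764, 0.0], [0.0001, 0.0, -1.0]]
plate in hopper mm: x,y [  0.7 270.6] z 133.2 yaw err deg 0.08 tilt [0.01 0.  ]
```

>>> jog_arm:
  moves:
    - {"xyz": [0, 0, 0.0001], "delta_rot": [0, 0, 0], "hand": 0}
    - {"xyz": [0, 0, 0.0002], "delta_rot": [0, 0, 0], "hand": 0}
    - {"xyz": [0, 0, 0.0003], "delta_rot": [0, 0, 0], "hand": 0}
    - {"xyz": [0, 0, 0.0003], "delta_rot": [0, 0, 0], "hand": 0}
    - {"xyz": [0, 0, 0.0003], "delta_rot": [0, 0, 0], "hand": 0}
    - {"xyz": [0, 0, 0.0003], "delta_rot": [0, 0, 0], "hand": 0}
    - {"xyz": [0, 0, 0.0003], "delta_rot": [0, 0, 0], "hand": 0}
    - {"xyz": [0, 0, 0.0003], "delta_rot": [0, 0, 0], "hand": 0}

```text
time_s: 10.0
ee_pos: [0.4692, 0.0702, 0.1415]
eef_rot: [[0.976, 0.216, 0.0], [0.216, -0.976, 0.0], [0.0, -0.0, -1.0]]
force: [-1.4, 1.5, 2.1]
grip_width: 0.0137
```

```bash
python3 - <<'E'
from h import *
hop(st())
E
```

```text
{'time_s': 10.0, 'ee_pos': [0.4692, 0.0702, 0.1415], 'force': [-1.4003, 1.4552, 2.0988], 'moment': [-0.1922, 0.1137, -0.0172], 'grip_width': 0.0137} R [[0.9764, 0.2162, 0.0001], [0.2162, -0.9764, 0.0], [0.0001, -0.0, -1.0]]
plate in hopper mm: x,y [  0.7 270.7] z 132.9 yaw err deg 0.08 tilt [0.01 0.  ]
```

Contact is clear: Fz went from -1.5 to +2.1 N, which puts the floor at about z 0.1334, matching depth. I raise 1.2 mm and check the pitch.

>>> jog_arm:
  moves:
    - {"xyz": [0, 0, -0.0006], "delta_rot": [0, 0, 0], "hand": 0}
    - {"xyz": [0, 0, -0.0012], "delta_rot": [0, 0, 0], "hand": 0}
    - {"xyz": [-0.0005, 0.002, -0.0012], "delta_rot": [0, 0, 0], "hand": 0}
    - {"xyz": [-0.0005, 0.006, -0.0012], "delta_rot": [0, 0, 0], "hand": 0}
    - {"xyz": [-0.0005, 0.01, -0.0012], "delta_rot": [0, 0, 0], "hand": 0}
    - {"xyz": [-0.0005, 0.013, -0.0012], "delta_rot": [0, 0, 0], "hand": 0}
    - {"xyz": [-0.0005, 0.015, -0.0012], "delta_rot": [0, 0, 0], "hand": 0}
    - {"xyz": [-0.0005, 0.015, -0.0012], "delta_rot": [0, 0, 0], "hand": 0}

```text
time_s: 10.8
ee_pos: [0.472, 0.0549, 0.1427]
eef_rot: [[0.977, 0.215, 0.0], [0.215, -0.977, -0.0], [-0.0, 0.0, -1.0]]
force: [0.0, -0.2, -1.8]
grip_width: 0.0135
```

```bash
cat >> h.py <<'E'
def slope():
    c=cam('wrist');s=st();hop(s)
    H=cv2.cvtColor(c['color'],cv2.COLOR_RGB2HSV);W=pts(c)
    b=(H[...,0]>105)&(H[...,0]<130)&(H[...,1]>120)
    P=(W[b]-s['ee_pos'])@s['eef_rot'];P=P[np.isfinite(P[:,0])&(abs(P[:,2])<.02)]
    A=np.c_[P[:,:2],np.ones(len(P))]
    for _ in range(3):
        f=np.linalg.lstsq(A,P[:,2],rcond=None)[0];r=P[:,2]-A@f;k=abs(r)<.003;A=A[k];P=P[k]
    print('plate in tool: slopes deg',np.degrees(f[:2]),'offset mm',f[2]*1e3,len(P),'x,y range',P.min(0)[:2],P.max(0)[:2])
E
python3 -c "
from h import *
slope()"
```

```text
{'time_s': 10.85, 'ee_pos': [0.4719, 0.0552, 0.1426], 'force': [0.8213, 0.3017, -1.4684], 'moment': [0.0083, 0.0557, -0.009], 'grip_width': 0.0135} R [[0.9765, 0.2156, -0.0], [0.2156, -0.9765, -0.0], [-0.0001, 0.0, -1.0]]
plate in hopper mm: x,y [2.000e-01 2.554e+02] z 134.0 yaw err deg 0.05 tilt [-0. -0.]
plate in tool: slopes deg [ 0.05720034 -0.04383784] offset mm 3.9241802220189226 6845 x,y range [-0.03999462 -0.02927905] [0.04021644 0.07696469]
```

>>> jog_arm:
  moves:
    - {"xyz": [0, 0.001, 0], "delta_rot": [0, 0, 0], "hand": 0}
    - {"xyz": [0, 0.003, 0], "delta_rot": [0, 0, 0], "hand": 0}
    - {"xyz": [0, 0.005, 0], "delta_rot": [0, 0, 0], "hand": 0}
    - {"xyz": [0, 0.007, 0], "delta_rot": [0, 0, 0], "hand": 0}
    - {"xyz": [0, 0.009, 0], "delta_rot": [0, 0, 0], "hand": 0}
    - {"xyz": [0, 0.011, 0], "delta_rot": [0, 0, 0], "hand": 0}
    - {"xyz": [0, 0.012, 0], "delta_rot": [0, 0, 0], "hand": 0}
    - {"xyz": [0, 0.012, 0], "delta_rot": [0, 0, 0], "hand": 0}

```text
time_s: 11.65
ee_pos: [0.4745, 0.0434, 0.1426]
eef_rot: [[0.976, 0.216, -0.0], [0.216, -0.976, -0.0], [-0.0, 0.0, -1.0]]
force: [-0.1, -0.0, -1.8]
grip_width: 0.0136
```

```bash
python3 - <<'E'
from h import *
hop(st())
E
```

```text
{'time_s': 11.65, 'ee_pos': [0.4745, 0.0434, 0.1426], 'force': [-0.0721, -0.0168, -1.784], 'moment': [-0.0503, 0.1363, -0.0571], 'grip_width': 0.0136} R [[0.9765, 0.2156, -0.0001], [0.2156, -0.9765, -0.0002], [-0.0001, 0.0002, -1.0]]
plate in hopper mm: x,y [1.000e-01 2.433e+02] z 134.0 yaw err deg 0.05 tilt [-0.   -0.01]
```

The nose is about 7 mm inside with no resistance. I continue to just short of the seal.

>>> jog_arm:
  moves:
    - {"xyz": [0, 0.002, 0], "delta_rot": [0, 0, 0], "hand": 0}
    - {"xyz": [0, 0.004, 0], "delta_rot": [0, 0, 0], "hand": 0}
    - {"xyz": [0, 0.006, 0], "delta_rot": [0, 0, 0], "hand": 0}
    - {"xyz": [0, 0.008, 0], "delta_rot": [0, 0, 0], "hand": 0}
    - {"xyz": [0, 0.01, 0], "delta_rot": [0, 0, 0], "hand": 0}
    - {"xyz": [0, 0.012, 0], "delta_rot": [0, 0, 0], "hand": 0}
    - {"xyz": [0, 0.014, 0], "delta_rot": [0, 0, 0], "hand": 0}
    - {"xyz": [0, 0.014, 0], "delta_rot": [0, 0, 0], "hand": 0}

```text
time_s: 12.45
ee_pos: [0.4774, 0.0299, 0.1425]
eef_rot: [[0.976, 0.216, -0.0], [0.216, -0.976, 0.0], [-0.0, -0.0, -1.0]]
force: [-1.0, 0.1, -2.3]
grip_width: 0.0135
```

```bash
python3 - <<'E'
from h import *
hop(st())
E
```

```text
{'time_s': 12.45, 'ee_pos': [0.4774, 0.0299, 0.1425], 'force': [-0.9558, 0.0513, -2.2567], 'moment': [0.2402, 0.1988, -0.0402], 'grip_width': 0.0135} R [[0.9765, 0.2157, -0.0004], [0.2157, -0.9765, 0.0002], [-0.0004, -0.0002, -1.0]]
plate in hopper mm: x,y [1.000e-01 2.295e+02] z 133.9 yaw err deg 0.06 tilt [-0.02  0.01]
```

>>> jog_arm:
  moves:
    - {"xyz": [0, 0.001, 0], "delta_rot": [0, 0, 0], "hand": 0}
    - {"xyz": [0, 0.002, 0], "delta_rot": [0, 0, 0], "hand": 0}
    - {"xyz": [0, 0.003, 0], "delta_rot": [0, 0, 0], "hand": 0}
    - {"xyz": [0, 0.004, 0], "delta_rot": [0, 0, 0], "hand": 0}
    - {"xyz": [0, 0.005, 0], "delta_rot": [0, 0, 0], "hand": 0}
    - {"xyz": [0, 0.006, 0], "delta_rot": [0, 0, 0], "hand": 0}
    - {"xyz": [0, 0.007, 0], "delta_rot": [0, 0, 0], "hand": 0}
    - {"xyz": [0, 0.008, 0], "delta_rot": [0, 0, 0], "hand": 0}

```text
time_s: 13.25
ee_pos: [0.4792, 0.0218, 0.1426]
eef_rot: [[0.977, 0.215, -0.0], [0.215, -0.977, -0.0], [-0.0, 0.0, -1.0]]
force: [-1.3, 0.5, -3.7]
grip_width: 0.0138
```

```bash
python3 - <<'E'
from h import *
hop(st())
E
```

```text
{'time_s': 13.25, 'ee_pos': [0.4792, 0.0218, 0.1426], 'force': [-1.2706, 0.5087, -3.6752], 'moment': [0.7849, 0.3152, -0.0324], 'grip_width': 0.0138} R [[0.9765, 0.2155, -0.0003], [0.2155, -0.9765, -0.0004], [-0.0003, 0.0003, -1.0]]
plate in hopper mm: x,y [1.000e-01 2.212e+02] z 134.0 yaw err deg 0.04 tilt [-0.02 -0.02]
```

The seal is felt: Fz is more negative and the moment is growing. I lower 0.4 mm and go on gently.

>>> jog_arm:
  moves:
    - {"xyz": [0, 0.001, 0.0002], "delta_rot": [0, 0, 0], "hand": 0}
    - {"xyz": [0, 0.002, 0.0004], "delta_rot": [0, 0, 0], "hand": 0}
    - {"xyz": [0, 0.004, 0.0004], "delta_rot": [0, 0, 0], "hand": 0}
    - {"xyz": [0, 0.006, 0.0004], "delta_rot": [0, 0, 0], "hand": 0}
    - {"xyz": [0, 0.008, 0.0004], "delta_rot": [0, 0, 0], "hand": 0}
    - {"xyz": [0, 0.01, 0.0004], "delta_rot": [0, 0, 0], "hand": 0}
    - {"xyz": [0, 0.012, 0.0004], "delta_rot": [0, 0, 0], "hand": 0}
    - {"xyz": [0, 0.012, 0.0004], "delta_rot": [0, 0, 0], "hand": 0}

```text
time_s: 14.05
ee_pos: [0.482, 0.0099, 0.1422]
eef_rot: [[0.977, 0.215, 0.0], [0.215, -0.977, -0.001], [0.0, 0.001, -1.0]]
force: [-1.6, 0.4, -3.6]
grip_width: 0.0137
```

```bash
python3 -c "
from h import *
slope()"
```

```text
{'time_s': 14.1, 'ee_pos': [0.482, 0.0098, 0.1422], 'force': [-1.5462, 1.5309, -2.6149], 'moment': [0.4363, 0.297, -0.1461], 'grip_width': 0.0135} R [[0.9765, 0.2155, 0.0003], [0.2155, -0.9765, -0.0007], [0.0001, 0.0008, -1.0]]
plate in hopper mm: x,y [2.000e-01 2.089e+02] z 133.6 yaw err deg 0.04 tilt [ 0.02 -0.04]
plate in tool: slopes deg [0.06880556 0.04902699] offset mm 3.9390951459999664 6837 x,y range [-0.03992947 -0.02964778] [0.04034569 0.07654137]
```

>>> jog_arm:
  moves:
    - {"xyz": [0, 0.002, 0], "delta_rot": [0, 0, 0], "hand": 0}
    - {"xyz": [0, 0.005, 0], "delta_rot": [0, 0, 0], "hand": 0}
    - {"xyz": [0, 0.008, 0], "delta_rot": [0, 0, 0], "hand": 0}
    - {"xyz": [0, 0.011, 0], "delta_rot": [0, 0, 0], "hand": 0}
    - {"xyz": [0, 0.014, 0], "delta_rot": [0, 0, 0], "hand": 0}
    - {"xyz": [0, 0.017, 0], "delta_rot": [0, 0, 0], "hand": 0}
    - {"xyz": [0, 0.019, 0], "delta_rot": [0, 0, 0], "hand": 0}
    - {"xyz": [0, 0.02, 0], "delta_rot": [0, 0, 0], "hand": 0}

```text
time_s: 14.9
ee_pos: [0.4862, -0.0094, 0.1422]
eef_rot: [[0.976, 0.216, -0.0], [0.216, -0.976, -0.0], [-0.0, 0.0, -1.0]]
force: [-1.3, 2.5, -1.7]
grip_width: 0.0137
```

```bash
python3 - <<'E'
from h import *
hop(st())
E
```

```text
{'time_s': 14.9, 'ee_pos': [0.4862, -0.0094, 0.1422], 'force': [-1.3022, 2.4709, -1.6931], 'moment': [0.6975, 0.3972, -0.0507], 'grip_width': 0.0137} R [[0.9765, 0.2157, -0.0001], [0.2157, -0.9765, -0.0002], [-0.0002, 0.0002, -1.0]]
plate in hopper mm: x,y [  0.2 189.2] z 133.6 yaw err deg 0.06 tilt [-0.01 -0.01]
```

>>> jog_arm:
  moves:
    - {"xyz": [0, 0.002, 0], "delta_rot": [0, 0, 0], "hand": 0}
    - {"xyz": [0, 0.005, 0], "delta_rot": [0, 0, 0], "hand": 0}
    - {"xyz": [0, 0.008, 0], "delta_rot": [0, 0, 0], "hand": 0}
    - {"xyz": [0, 0.011, 0], "delta_rot": [0, 0, 0], "hand": 0}
    - {"xyz": [0, 0.014, 0], "delta_rot": [0, 0, 0], "hand": 0}
    - {"xyz": [0, 0.017, 0], "delta_rot": [0, 0, 0], "hand": 0}
    - {"xyz": [0, 0.019, 0], "delta_rot": [0, 0, 0], "hand": 0}
    - {"xyz": [0, 0.02, 0], "delta_rot": [0, 0, 0], "hand": 0}

```text
time_s: 15.7
ee_pos: [0.4904, -0.0289, 0.1422]
eef_rot: [[0.976, 0.216, -0.0], [0.216, -0.976, -0.0], [-0.0, 0.0, -1.0]]
force: [-0.5, 2.0, -3.0]
grip_width: 0.0137
```

```bash
python3 - <<'E'
from h import *
hop(st())
E
```

```text
{'time_s': 15.7, 'ee_pos': [0.4904, -0.0289, 0.1422], 'force': [-0.5457, 2.0005, -2.9656], 'moment': [0.6295, 0.5165, -0.1169], 'grip_width': 0.0137} R [[0.9765, 0.2156, -0.0003], [0.2156, -0.9765, -0.0002], [-0.0003, 0.0001, -1.0]]
plate in hopper mm: x,y [1.000e-01 1.692e+02] z 133.6 yaw err deg 0.05 tilt [-0.02 -0.01]
```

>>> jog_arm:
  moves:
    - {"xyz": [0, 0.002, 0], "delta_rot": [0, 0, 0], "hand": 0}
    - {"xyz": [0, 0.005, 0], "delta_rot": [0, 0, 0], "hand": 0}
    - {"xyz": [0, 0.008, 0], "delta_rot": [0, 0, 0], "hand": 0}
    - {"xyz": [0, 0.011, 0], "delta_rot": [0, 0, 0], "hand": 0}
    - {"xyz": [0, 0.014, 0], "delta_rot": [0, 0, 0], "hand": 0}
    - {"xyz": [0, 0.016, 0], "delta_rot": [0, 0, 0], "hand": 0}
    - {"xyz": [0, 0.018, 0], "delta_rot": [0, 0, 0], "hand": 0}
    - {"xyz": [0, 0.0185, 0], "delta_rot": [0, 0, 0], "hand": 0}

```text
time_s: 16.5
ee_pos: [0.4944, -0.047, 0.1422]
eef_rot: [[0.976, 0.216, -0.0], [0.216, -0.976, -0.0], [-0.0, 0.0, -1.0]]
force: [-2.7, 1.9, -1.6]
grip_width: 0.0137
```

```bash
python3 - <<'E'
from h import *
hop(st())
E
```

```text
{'time_s': 16.5, 'ee_pos': [0.4944, -0.047, 0.1422], 'force': [-2.6876, 1.9345, -1.6473], 'moment': [0.6762, 0.661, -0.1487], 'grip_width': 0.0137} R [[0.9765, 0.2157, -0.0004], [0.2157, -0.9765, -0.0002], [-0.0004, 0.0001, -1.0]]
plate in hopper mm: x,y [1.000e-01 1.508e+02] z 133.6 yaw err deg 0.05 tilt [-0.02 -0.01]
```

>>> jog_arm:
  moves:
    - {"xyz": [0, 0.0003, 0], "delta_rot": [0, 0, 0], "hand": 0}
    - {"xyz": [0, 0.0006, 0], "delta_rot": [0, 0, 0], "hand": 0}
    - {"xyz": [0, 0.0009, 0], "delta_rot": [0, 0, 0], "hand": 0}
    - {"xyz": [0, 0.0012, 0], "delta_rot": [0, 0, 0], "hand": 0}
    - {"xyz": [0, 0.0015, 0], "delta_rot": [0, 0, 0], "hand": 0}
    - {"xyz": [0, 0.0015, 0], "delta_rot": [0, 0, 0], "hand": 0}
    - {"xyz": [0, 0.0015, 0], "delta_rot": [0, 0, 0], "hand": 0}
    - {"xyz": [0, 0.0015, 0], "delta_rot": [0, 0, 0], "hand": 0}

```text
time_s: 17.3
ee_pos: [0.4947, -0.0481, 0.1422]
eef_rot: [[0.976, 0.216, -0.0], [0.216, -0.976, 0.0], [-0.0, -0.0, -1.0]]
force: [-3.8, 4.3, -2.2]
grip_width: 0.0137
```

```bash
python3 - <<'E'
from h import *
hop(st())
E
```

```text
{'time_s': 17.3, 'ee_pos': [0.4947, -0.0481, 0.1422], 'force': [-3.775, 4.2558, -2.1515], 'moment': [0.6391, 0.7805, -0.1361], 'grip_width': 0.0137} R [[0.9764, 0.216, -0.0004], [0.216, -0.9764, 0.0], [-0.0004, -0.0001, -1.0]]
plate in hopper mm: x,y [  0.2 149.7] z 133.6 yaw err deg 0.07 tilt [-0.02  0.  ]
```

>>> jog_arm:
  moves:
    - {"xyz": [-0.0004, 0, 0], "delta_rot": [0, 0, 0], "hand": 0}
    - {"xyz": [-0.0007, 0, 0], "delta_rot": [0, 0, 0], "hand": 0}
    - {"xyz": [-0.0007, 0.0003, 0], "delta_rot": [0, 0, 0], "hand": 0}
    - {"xyz": [-0.0007, 0.0006, 0], "delta_rot": [0, 0, 0], "hand": 0}
    - {"xyz": [-0.0007, 0.001, 0], "delta_rot": [0, 0, 0], "hand": 0}
    - {"xyz": [-0.0007, 0.001, 0], "delta_rot": [0, 0, 0], "hand": 0}
    - {"xyz": [-0.0007, 0.001, 0], "delta_rot": [0, 0, 0], "hand": 0}
    - {"xyz": [-0.0007, 0.001, 0], "delta_rot": [0, 0, 0], "hand": 0}

```text
time_s: 18.1
ee_pos: [0.4947, -0.0495, 0.1423]
eef_rot: [[0.976, 0.216, 0.001], [0.216, -0.976, -0.0], [0.001, 0.001, -1.0]]
force: [-0.9, -0.1, -3.4]
grip_width: 0.0135
```

```bash
cat >> h.py <<'E'
def fh(s):
    th=np.radians(YAW);R2=np.array([[np.cos(th),-np.sin(th)],[np.sin(th),np.cos(th)]]);print('F hopper x,y',np.round(R2.T@np.array(s['force'])[:2],2))
E
python3 - <<'E'
from h import *
s=st();hop(s);fh(s)
E
```

```text
{'time_s': 18.1, 'ee_pos': [0.4947, -0.0495, 0.1423], 'force': [-0.912, -0.0625, -3.3764], 'moment': [0.4889, 0.3705, -0.0817], 'grip_width': 0.0135} R [[0.9764, 0.216, 0.0007], [0.216, -0.9764, -0.0004], [0.0006, 0.0006, -1.0]]
plate in hopper mm: x,y [-1.000e-01  1.483e+02] z 133.7 yaw err deg 0.07 tilt [ 0.04 -0.02]
F hopper x,y [-0.9   0.13]
```

Sideways force is gone and the plate slid on, so that was not the stop. I continue in small steps.

>>> jog_arm:
  moves:
    - {"xyz": [-0.0003, 0.0003, 0], "delta_rot": [0, 0, 0], "hand": 0}
    - {"xyz": [-0.0003, 0.0006, 0], "delta_rot": [0, 0, 0], "hand": 0}
    - {"xyz": [-0.0003, 0.0009, 0], "delta_rot": [0, 0, 0], "hand": 0}
    - {"xyz": [-0.0003, 0.0012, 0], "delta_rot": [0, 0, 0], "hand": 0}
    - {"xyz": [-0.0003, 0.0015, 0], "delta_rot": [0, 0, 0], "hand": 0}
    - {"xyz": [-0.0003, 0.0015, 0], "delta_rot": [0, 0, 0], "hand": 0}
    - {"xyz": [-0.0003, 0.0015, 0], "delta_rot": [0, 0, 0], "hand": 0}
    - {"xyz": [-0.0003, 0.0015, 0], "delta_rot": [0, 0, 0], "hand": 0}

```text
time_s: 18.9
ee_pos: [0.4946, -0.0508, 0.1423]
eef_rot: [[0.976, 0.216, 0.0], [0.216, -0.976, -0.0], [0.0, 0.0, -1.0]]
force: [-0.3, 0.8, -4.2]
grip_width: 0.0139
```

```bash
python3 - <<'E'
from h import *
s=st();hop(s);fh(s)
E
```

```text
{'time_s': 18.9, 'ee_pos': [0.4946, -0.0508, 0.1423], 'force': [-0.3139, 0.7625, -4.2328], 'moment': [0.5422, 0.1458, 0.0356], 'grip_width': 0.0139} R [[0.9764, 0.2162, 0.0005], [0.2162, -0.9764, -0.0002], [0.0004, 0.0003, -1.0]]
plate in hopper mm: x,y [ -0.5 147. ] z 133.7 yaw err deg 0.08 tilt [ 0.03 -0.01]
F hopper x,y [-0.14  0.81]
```

>>> jog_arm:
  moves:
    - {"xyz": [0, 0.0002, 0], "delta_rot": [0, 0, 0], "hand": 0}
    - {"xyz": [0, 0.0004, 0], "delta_rot": [0, 0, 0], "hand": 0}
    - {"xyz": [0, 0.0006, 0], "delta_rot": [0, 0, 0], "hand": 0}
    - {"xyz": [0, 0.0008, 0], "delta_rot": [0, 0, 0], "hand": 0}
    - {"xyz": [0, 0.001, 0], "delta_rot": [0, 0, 0], "hand": 0}
    - {"xyz": [0, 0.001, 0], "delta_rot": [0, 0, 0], "hand": 0}
    - {"xyz": [0, 0.001, 0], "delta_rot": [0, 0, 0], "hand": 0}
    - {"xyz": [0, 0.001, 0], "delta_rot": [0, 0, 0], "hand": 0}

```text
time_s: 19.7
ee_pos: [0.4946, -0.0509, 0.1423]
eef_rot: [[0.976, 0.217, -0.0], [0.217, -0.976, 0.001], [0.0, -0.001, -1.0]]
force: [0.4, 5.5, -1.7]
grip_width: 0.0138
```

```bash
python3 - <<'E'
from h import *
s=st();hop(s);fh(s)
E
```

```text
{'time_s': 19.7, 'ee_pos': [0.4946, -0.0509, 0.1423], 'force': [0.3687, 5.4517, -1.712], 'moment': [1.1294, 0.1131, 0.0111], 'grip_width': 0.0138} R [[0.9762, 0.2167, -0.0001], [0.2167, -0.9762, 0.0009], [0.0001, -0.0009, -1.0]]
plate in hopper mm: x,y [ -0.5 146.9] z 133.7 yaw err deg 0.11 tilt [-0.    0.05]
F hopper x,y [1.53 5.25]
```

>>> jog_arm:
  moves:
    - {"xyz": [0, 0.0002, 0], "delta_rot": [0, 0, 0], "hand": 0}
    - {"xyz": [0, 0.0004, 0], "delta_rot": [0, 0, 0], "hand": 0}
    - {"xyz": [0, 0.0006, 0], "delta_rot": [0, 0, 0], "hand": 0}
    - {"xyz": [0, 0.0008, 0], "delta_rot": [0, 0, 0], "hand": 0}
    - {"xyz": [0, 0.0008, 0], "delta_rot": [0, 0, 0], "hand": 0}
    - {"xyz": [0, 0.0008, 0], "delta_rot": [0, 0, 0], "hand": 0}
    - {"xyz": [0, 0.0008, 0], "delta_rot": [0, 0, 0], "hand": 0}
    - {"xyz": [0, 0.0008, 0], "delta_rot": [0, 0, 0], "hand": 0}

```text
time_s: 20.5
ee_pos: [0.4946, -0.0509, 0.1423]
eef_rot: [[0.976, 0.217, -0.001], [0.217, -0.976, 0.002], [-0.0, -0.002, -1.0]]
force: [-1.1, 7.6, -0.2]
grip_width: 0.0139
```

```bash
python3 - <<'E'
from h import *
s=st();hop(s);fh(s)
E
```

```text
{'time_s': 20.5, 'ee_pos': [0.4946, -0.0509, 0.1423], 'force': [-1.1126, 7.5619, -0.2453], 'moment': [1.3269, 0.208, -0.0561], 'grip_width': 0.0139} R [[0.9761, 0.2172, -0.0006], [0.2172, -0.9761, 0.0019], [-0.0002, -0.002, -1.0]]
plate in hopper mm: x,y [ -0.5 146.9] z 133.7 yaw err deg 0.15 tilt [-0.04  0.11]
F hopper x,y [0.54 7.62]
```

>>> jog_arm:
  moves:
    - {"xyz": [0, 0.0002, 0], "delta_rot": [0, 0, 0], "hand": 0}
    - {"xyz": [0, 0.0004, 0], "delta_rot": [0, 0, 0], "hand": 0}
    - {"xyz": [0, 0.0006, 0], "delta_rot": [0, 0, 0], "hand": 0}
    - {"xyz": [0, 0.0008, 0], "delta_rot": [0, 0, 0], "hand": 0}
    - {"xyz": [0, 0.0008, 0], "delta_rot": [0, 0, 0], "hand": 0}
    - {"xyz": [0, 0.0008, 0], "delta_rot": [0, 0, 0], "hand": 0}
    - {"xyz": [0, 0.0008, 0], "delta_rot": [0, 0, 0], "hand": 0}
    - {"xyz": [0, 0.0008, 0], "delta_rot": [0, 0, 0], "hand": 0}

```text
time_s: 21.3
ee_pos: [0.4946, -0.0509, 0.1423]
eef_rot: [[0.976, 0.218, -0.001], [0.218, -0.976, 0.003], [-0.0, -0.003, -1.0]]
force: [-1.8, 8.1, 0.2]
grip_width: 0.0132
```

```bash
python3 - <<'E'
from h import *
a=cam('scene');b=cam('top');s=st();hop(s);fh(s)
im=np.hstack([cv2.resize(b['color'][160:280,280:400],(400,400),interpolation=cv2.INTER_CUBIC),cv2.resize(a['color'][120:210,220:310],(400,400),interpolation=cv2.INTER_CUBIC)])
save('home',im)
E
```

```text
{'time_s': 21.4, 'ee_pos': [0.4946, -0.0509, 0.1423], 'force': [-1.9155, 7.5144, -0.0438], 'moment': [1.4755, 0.2, -0.018], 'grip_width': 0.014} R [[0.976, 0.2177, -0.001], [0.2177, -0.976, 0.0029], [-0.0003, -0.003, -1.0]]
plate in hopper mm: x,y [ -0.5 146.9] z 133.7 yaw err deg 0.18 tilt [-0.06  0.16]
F hopper x,y [-0.26  7.75]
```

View pics/home.png

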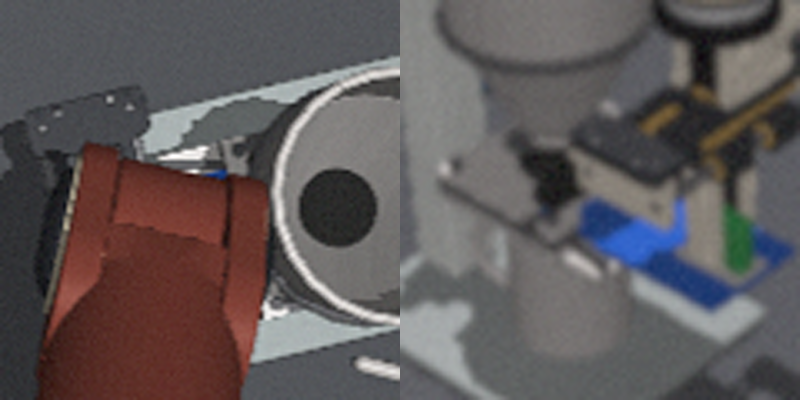

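The crops show the plate in the slot, with the gripper hiding part of the flange. I project the expected flange and face edges into the scene view to check the gap.

```bash
python3 - <<'E'
from h import *
c=dict(np.load('scene.npz'));th=np.radians(YAW)
def pj(x,y,z):
    w=np.array([O[0]+x*np.cos(th)-y*np.sin(th),O[1]+x*np.sin(th)+y*np.cos(th),z]);p=c['R']@w+c['t'];return np.array([c['fx']*p[0]/p[2]+c['cx'],c['fy']*p[1]/p[2]+c['cy']])
k=6;u0,v0,u1,v1=222,130,307,200
im=cv2.resize(c['color'][v0:v1,u0:u1],None,fx=k,fy=k,interpolation=cv2.INTER_CUBIC)
q=lambda *a:tuple(int(round(t)) for t in (pj(*a)-[u0,v0]+.5)*k)
def line(pts,col):
    for a,b in zip(pts,pts[1:]): cv2.line(im,q(*a),q(*b),col,1)
f=.1335
line([(-.06,.055,f+.015),(.06,.055,f+.015),(.06,.055,f+.007),(.06,.095,f),(-.06,.095,f)],(255,0,0))
line([(.035,.0569,f+.005),(.035,.0569,f+.023),(-.035,.0569,f+.023)],(255,255,0))
line([(.04,.0569,f+.005),(.04,.175,f+.005),(-.04,.175,f+.005)],(0,255,0))
line([(.007,.122,f+.045),(.007,.168,f+.045)],(255,0,255))
save('proj',im)
W=pts(c).reshape(-1,3);col=c['color'].reshape(-1,3);m=np.isfinite(W[:,0]);W=W[m];col=col[m]
d=W[:,:2]-O;x=d@[np.cos(th),np.sin(th)];y=d@[-np.sin(th),np.cos(th)]
H=cv2.cvtColor(col[None],cv2.COLOR_RGB2HSV)[0];bl=(H[:,0]>100)&(H[:,0]<130)&(H[:,1]>130)&(abs(x)<.045)&(y>.03)&(y<.2)
print('blue flange pts (z>f+9mm): n, y',[(round(a*1e3),int(n)) for n,a in zip(*np.histogram(y[bl&(W[:,2]>f+.009)],np.arange(.04,.19,.005)))if n])
print('zmax',np.percentile(W[bl,2],[50,95,99]),'tail y',np.percentile(y[bl],[1,99]))
g=(abs(x)<.06)&(W[:,2]>f+.009)&(W[:,2]<f+.014)&~bl&(y>.03)&(y<.1);print('grey face y',[(round(a*1e3),int(n)) for n,a in zip(*np.histogram(y[g],np.arange(.03,.1,.005)))if n])
E
```

```text
blue flange pts (z>f+9mm): n, y [(55, 14), (60, 2), (95, 1)]
zmax [0.1381551  0.14233165 0.15145436] tail y [0.0566014 0.1721025]
grey face y [(40, 7), (45, 6), (50, 7), (55, 6), (60, 2), (70, 1), (75, 1), (85, 1), (90, 1)]
```

View pics/proj.png

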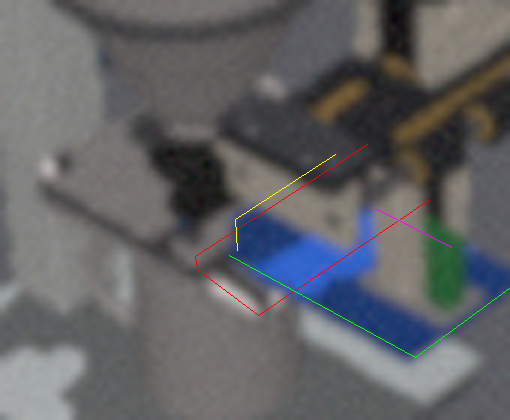

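Flange points lie at y 55–60 and the tail at 172, so the flange is on the face: the plate is home. I relax the push, then open.

>>> jog_arm:
  moves:
    - {"xyz": [0, -0.0007, 0], "delta_rot": [0, 0, 0], "hand": 0}
    - {"xyz": [0, -0.0014, 0], "delta_rot": [0, 0, 0], "hand": 0}
    - {"xyz": [0, -0.0018, 0], "delta_rot": [0, 0, 0], "hand": 0}
    - {"xyz": [0, -0.0018, 0], "delta_rot": [0, 0, 0], "hand": 0.1}
    - {"xyz": [0, -0.0018, 0], "delta_rot": [0, 0, 0], "hand": 0.25}
    - {"xyz": [0, -0.0018, 0], "delta_rot": [0, 0, 0], "hand": 0.5}
    - {"xyz": [0, -0.0018, 0], "delta_rot": [0, 0, 0], "hand": 0.5}
    - {"xyz": [0, -0.0018, 0], "delta_rot": [0, 0, 0], "hand": 0.5}

```text
time_s: 22.2
ee_pos: [0.4948, -0.0527, 0.1425]
eef_rot: [[0.977, 0.215, 0.001], [0.215, -0.977, -0.001], [0.001, 0.001, -1.0]]
force: [-0.7, -0.2, -0.2]
grip_width: 0.0411
```

```bash
python3 - <<'E'
from h import *
s=st();hop(s);fh(s)
E
```

```text
{'time_s': 22.2, 'ee_pos': [0.4948, -0.0527, 0.1425], 'force': [-0.6759, -0.1949, -0.1548], 'moment': [-0.0488, 0.0735, 0.062], 'grip_width': 0.0411} R [[0.9766, 0.2149, 0.0009], [0.2149, -0.9766, -0.0013], [0.0007, 0.0014, -1.0]]
plate in hopper mm: x,y [ -0.6 145.1] z 133.9 yaw err deg 0.01 tilt [ 0.05 -0.07]
F hopper x,y [-0.7  -0.05]
```

Released. I retreat straight up, then back along hopper +y.

>>> jog_arm:
  moves:
    - {"xyz": [0, 0, -0.01], "delta_rot": [0, 0, 0], "hand": 0.5}
    - {"xyz": [0, 0, -0.025], "delta_rot": [0, 0, 0], "hand": 0.5}
    - {"xyz": [0, 0, -0.045], "delta_rot": [0, 0, 0], "hand": 0.5}
    - {"xyz": [0, -0.01, -0.06], "delta_rot": [0, 0, 0], "hand": 0.5}
    - {"xyz": [0, -0.04, -0.06], "delta_rot": [0, 0, 0], "hand": 0.5}
    - {"xyz": [0, -0.08, -0.06], "delta_rot": [0, 0, 0], "hand": 0.5}
    - {"xyz": [0, -0.115, -0.06], "delta_rot": [0, 0, 0], "hand": 0.5}
    - {"xyz": [0, -0.13, -0.06], "delta_rot": [0, 0, 0], "hand": 0.5}

```text
time_s: 23.0
ee_pos: [0.4657, 0.0791, 0.203]
eef_rot: [[0.975, 0.221, 0.0], [0.221, -0.975, 0.002], [0.001, -0.002, -1.0]]
force: [0.6, -0.2, 0.7]
grip_width: 0.0463
```

>>> jog_arm:
  moves:
    - {"xyz": [0, -0.02, -0.01], "delta_rot": [0, 0, 0], "hand": 0.5}
    - {"xyz": [0, -0.05, -0.02], "delta_rot": [0, 0, 0], "hand": 0.5}
    - {"xyz": [0, -0.08, -0.02], "delta_rot": [0, 0, 0], "hand": 0.5}
    - {"xyz": [0, -0.1, -0.02], "delta_rot": [0, 0, 0], "hand": 0.5}
    - {"xyz": [0, -0.11, -0.02], "delta_rot": [0, 0, 0], "hand": 0.5}
    - {"xyz": [0, -0.11, -0.02], "delta_rot": [0, 0, 0], "hand": 0.5}
    - {"xyz": [0, -0.11, -0.02], "delta_rot": [0, 0, 0], "hand": 0.5}
    - {"xyz": [0, -0.11, -0.02], "delta_rot": [0, 0, 0], "hand": 0.5}

```text
time_s: 23.8
ee_pos: [0.4432, 0.1811, 0.2224]
eef_rot: [[0.977, 0.213, 0.0], [0.213, -0.977, -0.001], [0.0, 0.001, -1.0]]
force: [0.8, 0.1, -0.3]
grip_width: 0.0467
```

```bash
python3 - <<'E'
from h import *
a=cam('scene');b=cam('top');st()
th=np.radians(YAW)
for n,c in(('top',b),('scene',a)):
    H=cv2.cvtColor(c['color'],cv2.COLOR_RGB2HSV);W=pts(c);d=W[...,:2]-O;x=d@[np.cos(th),np.sin(th)];y=d@[-np.sin(th),np.cos(th)];z=W[...,2]
    m=(H[...,0]>105)&(H[...,0]<130)&(H[...,1]>120)&(abs(x)<.06)&(y>.02)&(y<.25)&(z>.1)
    P=m&(z<.142)&(y>.065);A=np.c_[x[P],y[P],np.ones(P.sum())];f=np.linalg.lstsq(A,z[P],rcond=None)[0]
    F=m&(z>.146)
    g=(H[...,0]>40)&(H[...,0]<90)&(H[...,1]>80)&(abs(x)<.06)&(y>.1)&(y<.2)&(z>.165)
    print(n,m.sum(),'x',np.round(np.percentile(x[m],[1,99])*1e3,1),'tail y',round(np.percentile(y[m],99.5)*1e3,1),'slopes deg',np.degrees(f[:2]),'z',round(np.median(z[P])*1e3,1),'flange y',F.sum(),np.round(np.percentile(y[F],[5,50,95])*1e3,1),'grip',g.sum(),x[g].mean(),y[g].min(),y[g].max(),z[g].mean())
im=np.hstack([cv2.resize(b['color'][140:300,280:480],(400,320),interpolation=cv2.INTER_CUBIC),cv2.resize(a['color'][90:250,180:340],(320,320),interpolation=cv2.INTER_CUBIC)])
save('end',im)
E
```

```text
{'time_s': 23.9, 'ee_pos': [0.4431, 0.1815, 0.2223], 'force': [-0.1677, -0.1388, 0.1222], 'moment': [-0.0702, 0.0707, -0.0164], 'grip_width': 0.0464} R [[0.9769, 0.2137, 0.0], [0.2137, -0.9769, -0.0006], [-0.0001, 0.0006, -1.0]]
top 1634 x [-38.1  40.2] tail y 173.3 slopes deg [0.03147322 0.11451052] z 139.3 flange y 89 [54.7 58.7 59.9] grip 132 0.0010322146135584055 0.12330377058705724 0.16771557836609308 0.17931289155781327
scene 535 x [-38.5  41.9] tail y 172.7 slopes deg [ 0.07450806 -0.21996185] z 137.8 flange y 39 [56.3 58.6 61.3] grip 93 0.004386375186858335 0.1234994128601607 0.1688344546308891 0.1740577985739155
```

View pics/end.png

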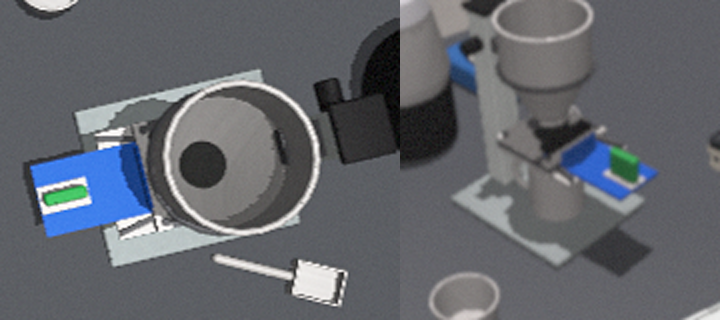

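The final crops show the plate home, with the flange against the frame, level and clear of the gripper. Measurements agree in both views: tail at y 173, grip centre 145.5, flange 55–60.

```bash
python3 -c "
from plant import order
print(order.sign_off())"
```

```text
the job is handed in; nothing more can be done
None
```

The plate is back in the hopper, released, and handed in at about 24 s of the 61 s allowed; no verdict is reported.

**What I did:** I gripped the plate by its green grip and carried it level to the lip. I felt for the lip with the nose, which put the slot floor at about 133.4 mm, some 6.6 mm lower than drawn. I then fed the plate through the seal and pushed until it stopped. It held still under about 8 N, so I relaxed the push and let go.

**Last checks (hopper frame):**

| Check | Top view | Scene view | Expected |
|---|---|---|---|
| Tail, y | 173.3 mm | 172.7 mm | 173 mm |
| Grip centre, y | 145.5 mm | 146.2 mm | 145 mm |
| Flange, y | 55–60 mm | 56–61 mm | front at 55 mm |
| Sideways offset | about 1 mm | about 2 mm | within 5 mm |
| Tilt | 0.1° | 0.2° | within 3.4° |

**What disagreed:**
- **Arm reading at the stop:** the arm's own position put the plate at 146.9 mm, about 2 mm from the home point. That matches the calibration error, and the cameras put it at about 145–146 mm.
- **Sticking on the way in:** at about 150 mm the plate stuck with some 3 N sideways. It slid on after I moved it 0.7 mm across.

I did not measure the jug, jars, cup, strainer and scoop again at the end. The arm never came near them.

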